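# Screw the loose lid back on the sample jar without cross-threading

### The arm

A 6-joint arm with a two-finger parallel gripper is mounted at the origin on a cart in front of the work surface, level with it; the furniture and walls round the work are solid. World frame = base frame: x ahead of the robot, y to its left, z up, the work surface at z = 0. Lengths are in mm, angles in rad, forces in N, time in s.
With the tool pointing down it reaches from about 325 to 900 mm from the base axis. Payload 6.1 kg.
Tool frame: the origin (TCP) lies between the finger pads; the fingertips stand 19 mm ahead of it and the grasp point (between the pads) is the TCP; z points along the fingers, y is the line along which they close (so a half turn about z gives the same grasp; the last joint's range is limited). The gripper opens to 87 mm and grips with 3 to 60 N. Pads are 19 mm wide; open, the fingers measure 117 mm over their backs; the gripper's body (75 mm by 190 mm) begins 51 mm behind the grasp point.
Start: joints at [-1.309, 0.22, 1.526, -0, 1.395, -0.126], TCP at [236.338, -578.585, 241.538] pointing down, gripper open.
Joint ranges: [-2.98, 2.98], [-0.91, 2.08], [0.09, 2.57], [-1.24, 4.39], [0.2, 2.65], [-2.68, 2.68]. Speed limits (rad/s): [2.57, 2.57, 3.01, 3.14, 3.14, 3.14].

### API

Orientations are given as a rotation vector (axis times angle).
In Python, from bench import robot gives the robot as it stands.
- The arm moves only by the tool send_rows, never from a script. Its arguments are lists of equal length, an entry for each row: "fingers": the opening, from 0 (shut) to 1 (fully open); "translation": the shift along the tool's x, y, z in m, a list of three; "rot": the turn, a rotation vector about the tool's x, y, z in degrees, a list of three. In form: {"fingers": [fingers, ...], "translation": [[tx, ty, tz], ...], "rot": [[wx, wy, wz], ...]}. A call has 1 to 12 rows; each row shifts and turns the commanded pose from where the row before left it, along the tool's axes as they then stand; what a row does not reach is not made up. A row lasts 1/8 s, in which the tool goes at most 62.5 mm and 10.7 degrees, less where a joint would pass 70% of its speed; a pose out of reach is approached as far as the arm can. A call is refused whole if a number of a shift passes 0.0625 or a number of a turn 10.7, either way. A call with a gripper value outside its range is refused whole. The fingers move at their own pace and stop on an object; the grip force is fixed at half the most. Time passes only in rows, so rows that do not move let the fingers close. It gives the time, the measured TCP pose, the force, the opening and the grip force at its end, in the units of the state.
- robot.sense(): the state, without advancing time (a new reading comes with each control period).
- robot.snapshot(name): name is "side" or "top" or "wrist"; returns the picture (480x640x3 uint8, blue, green, red); there is no depth.
- robot.camera_params(name): a dict with "fx", "fy", "cx", "cy" (pixels), "rvec" (rotation vector, rad) and "tvec" (3), from world to camera coordinates, as OpenCV has them. Camera axes: x right, y down, z forward; pixel columns grow to the right and rows downward; lengths in mm; the calibration is good to about 2 mm. A picture is of the moment at which its call begins: read the wrist's pose just before it. camera_params takes no time and is no camera call; for the wrist camera it gives the pose at the moment of the call.
- robot.finish_job(): hands the job in; it is judged then, once.
Trained networks look in the newest picture that a camera, given by its name, has taken for a name from the list of things; names that differ only in an ending like _2 or _b are one class to them, and where a whole thing is asked for, a point or a joint stands for the part that bears it (a point fixed in the world has none). Each returns a list of dicts, best first, with "score" (0 to 1); they miss things now and then, are a little off and sometimes report something else, mostly with a low value. They report only what shows in the picture. A call takes as long as a camera call. They do not tell look-alikes from the thing itself.
- robot.find_in(camera, query): "extent" ([left, top, right, bottom] in pixels, round what is visible of it).
- robot.trace(camera, query): "region" (480x640 bool, what is visible of it) and "extent" ([left, top, right, bottom] in pixels, round what is visible of it).
The state is a dict: "time": time; "qpos": joint angles; "qvel": joint speeds; "joint_efforts": joint torques, N m; "tcp_pos": TCP position; "ee_rot": TCP orientation; "contact_force": force on the tool from outside, world axes, zero at the start; "wrist_torque": the same for the moment, N m; "finger_gap": finger opening in mm; "gripper_force": force on a finger pad.
Only numpy, scipy, OpenCV 4.12 (cv2) and the standard library are available. Lean on these libraries where they do the work, as an engineer would, in place of code of your own. Each camera call takes 0.05 s, during which the arm holds its last target. There are 200 camera calls.

### The job

Close the open white sample jar that stands in the clamp foot: pick up its loose black ribbed screw lid, set it level on the neck and screw it fully home, snug, then let go. Its coarse thread takes hold only at the right place round the neck, which cannot be seen: with the lid resting lightly on the neck, turning it backward (anticlockwise from above) until it is felt to drop finds it; never force it or screw it on crooked, and leave the other things alone.

Things in the scene. Friction and masses are not known exactly. Their poses are not given: they have to be found in the camera images.
- jar: White rigid jar fixed in a grey clamp foot (plate 110 x 90 x 10 mm; ring 74 mm across, 34 mm high; two thumbscrews, 98 mm over their ends along y); cannot move or turn. Origin on the desk under the jar's axis, z up. Body 64 mm across to z = 66 mm, shoulder at 74 mm, neck 36 mm across from there to the open rim at 101 mm, tapering to 33 mm over its top 3 mm.
- jar_rim (a point): Centre of the jar's open mouth: on its axis at the rim, 101 mm above the desk.
- jar_thread (a point): On the jar's axis at the thread starts' tops, z = 95 mm. Coarse right-hand thread, 4 starts 90 degrees apart; ridges 44 mm over their tops, 3 mm thick, falling 7.5 mm per quarter turn clockwise. A stop tooth (2 mm wide, 3 mm high) just before each start makes a lid jam high if turned forward from a wrong place. Where the starts lie round the neck is not given.
- lid: Loose black round screw lid, 35 to 70 g, 54 mm across (55 over the ribs), 30 mm high, lying open side down as it goes on. Origin at the centre of its lower edge, z up its axis. Level on the jar, this origin is 86 to 93 mm above the desk while the lugs ride on top of the thread, about 86 mm when dropped into the starts, 81 mm when home; under light pressure all of these read up to 1 mm lower.
- lid_grip (a point): Centre of the lid's solid ribbed crown (its top 10 mm), 25 mm above the lower edge: grip here across the 54 mm diameter, any direction.
- lid_lugs (a point): On the lid's axis at its 4 hidden inner lugs (90 degrees apart, round, 3 mm thick, reaching in to a 38 mm circle), 4 mm above the lower edge; skirt 47 mm inside. Where they lie round the lid is not given. Turned backward under light pressure (a few N), the lid climbs for at most a quarter turn, then drops 6 to 7 mm; held up, it rides over. Then teeth block it some 7 degrees on.
- lid_under (a point): Centre of the crown's underside, 20.3 mm above the lower edge; meets jar_rim when home. From the drop, 70 to 85 degrees forward (clockwise) bring the lugs against end stops in the thread: the moment then rises steeply (3 degrees too far make some 50 N on the lugs, unless the grip is light and slips). The thread has 1.5 mm of play, so a lid pressed down meets the rim some 20 degrees earlier.
- tape: Bystander: cream tape roll, 62 mm across, 19 mm high, lying flat; origin under its centre.
- pen: Bystander: black marker pen, 131 mm long, lying; origin under its middle.
- forceps: Bystander: steel forceps, 124 mm long, lying; origin under their middle.
- coverslips: Bystander: small box of cover slips, 35 x 35 x 22 mm; origin under its centre.
- dust_cap: Bystander: small plain black eyepiece cap, 32 mm across, 15 mm high, not the jar's lid; origin under its centre.
Not all that is in view belongs to the job. What is meant by the lid is not brown or purple, and is the larger of those in its own colour.

How it is judged:
By the outcome, as a careful person would: the job done as asked, in the order asked, and still so for the second after the job is handed in, with the robot touching nothing.
It also fails if it takes over 72 s, if anything falls off the work surface, if the arm or the gripper's body presses on something with over 40 N, if the wrist force passes 120 N, or if a joint passes its speed limit or range.

## Working session

There is one attempt and no reset: what is moved stays moved. The work goes in short steps, Python scripts to look and compute and a tool call to move; the robot and the scene stay as the last step left them, time stands still between calls to the robot, and variables do not carry over. Pictures are saved under pics/ and viewed, at most 10 in all, crops included, and the job is handed in when it is done.

Besides the shell and the picture viewer there is one more tool, called after "Call:" as name(argument=value, ...) on one line, values as JSON. send_rows: Moves the arm, as the interface text tells. Its arguments: {"type":"object","properties":{"fingers":{"type":"array","items":{"type":"number"}},"translation":{"type":"array","items":{"type":"array","items":{"type":"number"}}},"rot":{"type":"array","items":{"type":"array","items":{"type":"number"}}}},"required":["fingers","translation","rot"]}

```bash
mkdir -p pics; cat > h.py <<'E'
import numpy as np,cv2
from scipy.spatial.transform import Rotation as R
from bench import robot
def ray(cam,u,v,z,P=None):
    p=P or robot.camera_params(cam)
    M=R.from_rotvec(np.array(p['rvec']).ravel()).as_matrix();t=np.array(p['tvec']).ravel()
    c=-M.T@t; d=M.T@np.array([(u-p['cx'])/p['fx'],(v-p['cy'])/p['fy'],1])
    return c+d*(z-c[2])/d[2]
def proj(cam,X):
    p=robot.camera_params(cam)
    K=np.array([[p['fx'],0,p['cx']],[0,p['fy'],p['cy']],[0,0,1]])
    return cv2.projectPoints(np.array(X,float).reshape(-1,3),np.array(p['rvec'],float),np.array(p['tvec'],float),K,None)[0].reshape(-1,2)
E
python3 - <<'E'
from h import *
a=robot.snapshot('top');b=robot.snapshot('side')
cv2.imwrite('pics/1.png',cv2.resize(np.hstack([a,b]),(800,300)));cv2.imwrite('pics/top.png',a)
for q,z in [('lid',30),('jar',101),('dust_cap',15)]:
  for c in('top','side'):
    for r in robot.find_in(c,q)[:4]:
        e=r['extent'];print(q,c,np.round(e),round(r['score'],2),np.round(ray(c,(e[0]+e[2])/2,(e[1]+e[3])/2,z/2)))
s=robot.sense();print(s['time'],s['tcp_pos'],s['ee_rot'],s['finger_gap'],s['contact_force'])
print(robot.camera_params('top'))
E
```

```text
lid top [383. 263. 408. 289.] 0.77 [ 478. -146.   15.]
lid top [401. 315. 421. 339.] 0.67 [ 362. -174.   15.]
lid top [363. 310. 390. 334.] 0.55 [375. -95.  15.]
lid top [345. 267. 362. 282.] 0.47 [484. -48.  15.]
lid side [306. 294. 329. 319.] 0.8 [478. -51.  15.]
lid side [285. 389. 314. 420.] 0.79 [ 359. -180.   15.]
lid side [264. 338. 295. 374.] 0.78 [374. -93.  15.]
lid side [336. 333. 369. 372.] 0.64 [ 480. -156.   15.]
jar top [222. 280. 279. 338.] 0.56 [411. 185.  50.]
jar side [196. 190. 255. 258.] 0.72 [417. 173.  50.]
dust_cap top [317. 277. 331. 293.] 0.48 [462.  21.   8.]
dust_cap side [281. 274. 297. 291.] 0.66 [463.  22.   8.]
0.4 [ 236.31788703 -578.51060552  241.37832193] [-3.08243609e+00 -6.05309290e-01 -5.13202971e-06] 87.07359579122495 [-0.07781326 -0.92527322  0.84003223]
{'fx': 436.33457371661245, 'fy': 436.33457371661245, 'cx': 321.1993237932471, 'cy': 242.88380354896626, 'rvec': array([ 2.09582784, -2.15605524,  0.18707668]), 'tvec': array([ 40.49209127, 554.24286648, 943.24086495])}
```

View pics/top.png

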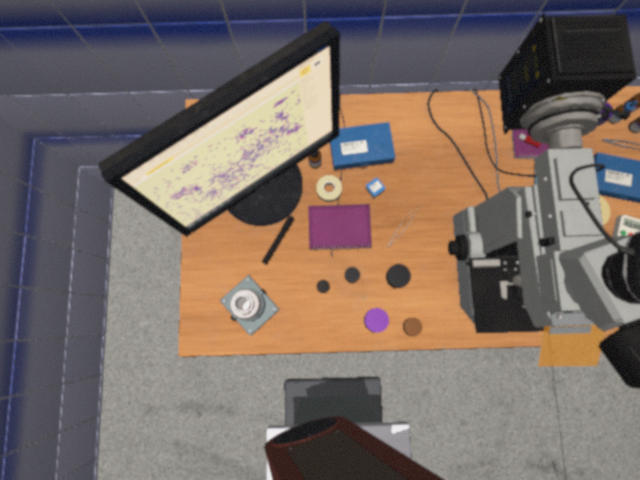

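View pics/1.png

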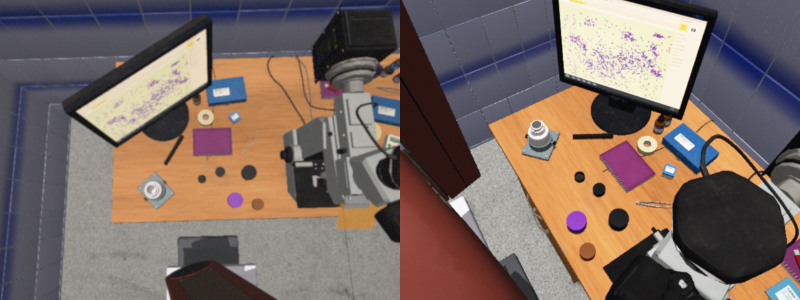

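The big black lid is at top-view pixel (398,276), or about (479,-150) in the world. The smaller black ones at (352,275) and (323,286) are decoys, and the purple and brown ones are at (376,320) and (412,327). The jar is at (247,305), and the microscope stands at right (455-640, 60-330). I'll refine the positions and check the route past the microscope.

```bash
python3 - <<'E'
from h import *
print(np.round(proj('top',[[0,0,0],[236,-578,241],[236,-578,400],[300,-300,240],[150,-370,240]])), np.round(proj('side',[[0,0,0],[236,-578,241],[300,-300,240],[150,-370,240]])))
for u,v in [(470,325),(455,215),(540,330),(600,330),(545,325),(630,380)]: print(u,v,[np.round(ray('top',u,v,z)[:2]) for z in(0,150,300)])
w=robot.snapshot('wrist');s=robot.snapshot('side')
cv2.imwrite('pics/2.png',cv2.resize(np.hstack([s,w]),(800,300)))
# jar by region masks
for c in('top','side'):
  for q in ('jar','lid'):
    if 1:
        robot.snapshot(c)
        for r in robot.trace(c,q)[:4]:
            m=r['region'];ys,xs=np.nonzero(m);print(c,q,round(r['score'],2),np.round([xs.mean(),ys.mean()],1),m.sum(),np.round(r['extent']),np.round(ray(c,xs.mean(),ys.mean(),15 if q=='lid' else 50)))
E
```

```text
[[340. 499.]
 [677. 396.]
 [771. 416.]
 [511. 362.]
 [562. 453.]] [[ 45. 437.]
 [423. 814.]
 [307. 466.]
 [214. 624.]]
470 325 [array([ 362., -313.]), array([ 364., -264.]), array([ 367., -215.])]
455 215 [array([ 623., -300.]), array([ 588., -253.]), array([ 552., -206.])]
540 330 [array([ 346., -473.]), array([ 351., -400.]), array([ 355., -328.])]
600 330 [array([ 342., -611.]), array([ 347., -518.]), array([ 353., -425.])]
545 325 [array([ 357., -486.]), array([ 360., -411.]), array([ 363., -337.])]
630 380 [array([ 230., -662.]), array([ 252., -562.]), array([ 273., -462.])]
top jar 0.88 [249.4 303.9] 1849 [223. 278. 278. 335.] [422. 188.  50.]
top jar 0.26 [375.1 186.8] 235 [364. 176. 389. 197.] [ 684. -104.   50.]
top lid 0.85 [398.  275.4] 495 [384. 263. 407. 288.] [ 480. -151.   15.]
top lid 0.78 [412.7 325.9] 267 [404. 317. 424. 337.] [ 364. -178.   15.]
top lid 0.61 [376.4 319.4] 459 [366. 307. 390. 335.] [380. -96.  15.]
top lid 0.49 [351.8 274. ] 178 [346. 266. 363. 280.] [486. -44.  15.]
side jar 0.76 [223.6 225.6] 2544 [191. 192. 259. 259.] [412. 172.  50.]
side jar 0.61 [308.4 217.6] 500 [276. 217. 342. 224.] [556. 101.  50.]
side jar 0.5 [349.6 351.4] 906 [335. 333. 367. 371.] [ 468. -162.   50.]
side lid 0.83 [299.8 402.6] 565 [288. 387. 312. 419.] [ 361. -178.   15.]
side lid 0.79 [317.8 303.5] 379 [305. 294. 326. 315.] [481. -47.  15.]
side lid 0.64 [349.3 351.2] 945 [336. 333. 366. 373.] [ 477. -151.   15.]
side lid 0.57 [281.9 355.3] 951 [265. 338. 295. 373.] [378. -95.  15.]
```

View pics/2.png

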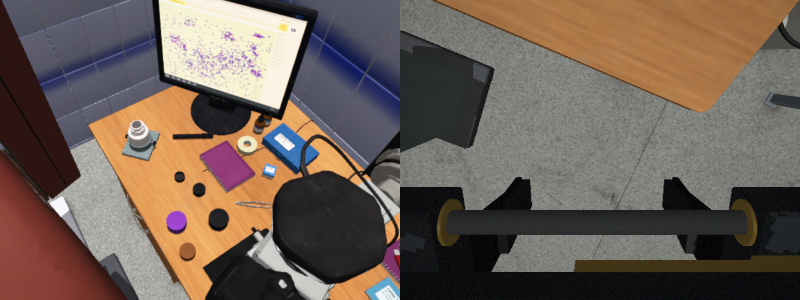

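The side view (left half) shows the microscope head at (330,225) overhanging the front. The wrist view shows only floor and the desk edge. I'll pull in radially, then swing round.

Call:
send_rows(fingers=[1, 1, 1, 1, 1, 1, 1], translation=[[0, -0.04, 0], [0, -0.045, 0], [0, -0.045, 0], [0, -0.045, 0], [0, -0.045, 0], [0, -0.045, 0], [0, 0, 0]], rot=[[0, 0, 0], [0, 0, 0], [0, 0, 0], [0, 0, 0], [0, 0, 0], [0, 0, 0], [0, 0, 0]])

```text
time: 1.78
tcp_pos: [135.7, -331.7, 241.7]
ee_rot: [3.081, 0.604, -0.0]
contact_force: [0.3, -0.6, 0.8]
finger_gap: 87.0
gripper_force: 0.0
```

Call:
send_rows(fingers=[1, 1, 1, 1, 1, 1, 1], translation=[[0.0523, -0.0038, 0], [0.0523, -0.0038, 0], [0.0523, -0.0038, 0], [0.0523, -0.0038, 0], [0.0523, -0.0038, 0], [0.0523, -0.0038, 0], [0, 0, 0]], rot=[[0, 0, -8.4], [0, 0, -8.4], [0, 0, -8.4], [0, 0, -8.4], [0, 0, -8.4], [0, 0, -8.4], [0, 0, 0]])

```text
time: 2.65
tcp_pos: [344.3, -106.2, 241.8]
ee_rot: [2.524, 1.87, 0.002]
contact_force: [-0.5, -1.7, -0.1]
finger_gap: 86.9
gripper_force: 0.0
```

```bash
cat >> h.py <<'E'
def toTool(target):
    s=robot.sense();Rm=R.from_rotvec(s['ee_rot']).as_matrix();return Rm.T@(np.array(target)-s['tcp_pos'])
E
python3 - <<'E'
from h import *
s=robot.sense();print(s['tcp_pos'],s['ee_rot'],s['qpos'])
P=robot.camera_params('wrist');w=robot.snapshot('wrist');cv2.imwrite('pics/3.png',w)
for r in robot.find_in('wrist','lid')[:5]:
    e=r['extent'];print(np.round(e),round(r['score'],2),np.round(ray('wrist',(e[0]+e[2])/2,(e[1]+e[3])/2,15,P),1))
print(toTool([479,-150,160]))
E
```

```text
[ 344.25752595 -106.24708618  241.77148445] [2.52412061e+00 1.87036151e+00 1.51853668e-03] [-5.20090199e-01 -4.72243444e-01  2.15305496e+00  8.80276170e-04
  1.46036912e+00 -2.24817002e-01]
[318. 149. 385. 222.] 0.85 [380.6 -98.2  15. ]
[432.  59. 485. 106.] 0.74 [485.6 -42.5  15. ]
[332. 247. 381. 298.] 0.65 [ 363.5 -176.5   15. ]
[441. 179. 515. 245.] 0.63 [ 480.6 -152.8   15. ]
[  1.38076404 141.79154324  81.75923419]
```

View pics/3.png

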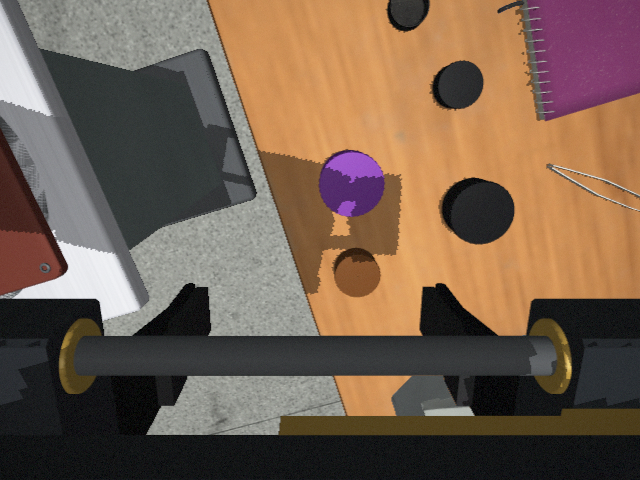

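The large black lid is at (478,211), giving (480,-152), which agrees with the top view. I'm moving closer for a better look.

Call:
send_rows(fingers=[1, 1, 1, 1, 1], translation=[[-0.01, 0.047, 0.025], [-0.01, 0.047, 0.025], [-0.01, 0.047, 0.025], [0, 0, 0], [0, 0, 0]], rot=[[0, 0, 0], [0, 0, 0], [0, 0, 0], [0, 0, 0], [0, 0, 0]])

```text
time: 3.38
tcp_pos: [467.4, -181.2, 166.2]
ee_rot: [-2.534, -1.855, 0.001]
contact_force: [-0.0, -0.1, -1.2]
finger_gap: 87.2
gripper_force: 0.0
```

```bash
python3 - <<'E'
from h import *
s=robot.sense();print(s['tcp_pos'],s['ee_rot'])
P=robot.camera_params('wrist');w=robot.snapshot('wrist');cv2.imwrite('pics/4.png',w)
for r in robot.trace('wrist','lid')[:3]:
    e=r['extent'];m=r['region'].astype(np.uint8);c=max(cv2.findContours(m,0,1)[0],key=cv2.contourArea)
    # base footprint of top face & wall: fit model silhouette centre
    ys,xs=np.nonzero(m);print(np.round(e),round(r['score'],2),np.round(ray('wrist',xs.mean(),ys.mean(),15,P),1))
    from scipy.optimize import least_squares
    K=np.array([[P['fx'],0,P['cx']],[0,P['fy'],P['cy']],[0,0,1]])
    th=np.linspace(0,2*np.pi,60)
    def mask_ext(q):
        X=np.concatenate([np.c_[q[0]+q[2]*np.cos(th),q[1]+q[2]*np.sin(th),np.full(60,z)] for z in(0,30.)])
        p=cv2.projectPoints(X,np.array(P['rvec'],float),np.array(P['tvec'],float),K,None)[0].astype(np.float32)
        return cv2.convexHull(p)
    c=cv2.convexHull(c)[:,0].astype(float)
    f=lambda q:[cv2.pointPolygonTest(mask_ext(q),(float(a),float(b)),True) for a,b in c]
    x0=ray('wrist',xs.mean(),ys.mean(),15,P)
    o=least_squares(f,[x0[0],x0[1],27],loss='soft_l1',diff_step=1e-3);print('fit',np.round(o.x,1),o.cost/len(c), np.round(toTool([o.x[0],o.x[1],25]),1))
E
```

```text
[ 467.36306456 -181.20265743  166.15052416] [-2.53358436e+00 -1.85543838e+00  1.27776141e-03]
[274. 144. 360. 227.] 0.87 [ 478.8 -151.7   15. ]
fit [ 479.1 -150.7   26.9] 0.09562872818918415 [ 32.1   1.3 142.9]
[246.   0. 309.  49.] 0.81 [484.3 -47.8  15. ]
fit [485.6 -45.2  17.2] 0.2747042712768708 [134.6 -24.2 142.8]
[142. 232. 212. 297.] 0.72 [ 363.8 -175.8   15. ]
fit [ 365.2 -176.1   19. ] 0.6654778734792545 [-26.4 -99.7 142.8]
```

View pics/4.png

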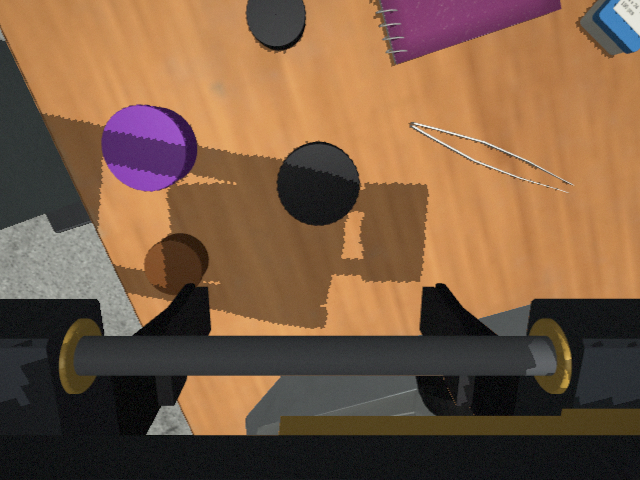

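The lid at (318,183) fits a 27 mm radius at (479,-151), so I'm descending to it.

Call:
send_rows(fingers=[1, 1, 1, 1, 1, 0, 0, 0, 0, 0, 0], translation=[[0.032, 0.001, 0.02], [0, 0, 0.045], [0, 0, 0.045], [0, 0, 0.031], [0, 0, 0], [0, 0, 0], [0, 0, 0], [0, 0, 0], [0, 0, 0], [0, 0, 0], [0, 0, 0]], rot=[[0, 0, 0], [0, 0, 0], [0, 0, 0], [0, 0, 0], [0, 0, 0], [0, 0, 0], [0, 0, 0], [0, 0, 0], [0, 0, 0], [0, 0, 0], [0, 0, 0]])

```text
time: 4.85
tcp_pos: [479.1, -149.6, 26.1]
ee_rot: [2.531, 1.86, 0.0]
contact_force: [-0.7, -0.0, 6.2]
finger_gap: 53.1
gripper_force: 30.0
```

Call:
send_rows(fingers=[0, 0, 0, 0, 0, 0, 0, 0, 0, 0], translation=[[0, 0, -0.04], [0, 0, -0.055], [0, 0, -0.055], [0, -0.05, -0.01], [0.0512, -0.0029, 0], [0.0512, -0.0029, 0], [0.0512, -0.0029, 0], [0.0512, -0.0029, 0], [0.0512, -0.0029, 0], [0, 0, 0]], rot=[[0, 0, 0], [0, 0, 0], [0, 0, 0], [0, 0, 0], [0, 0, -6.5], [0, 0, -6.5], [0, 0, -6.5], [0, 0, -6.5], [0, 0, -6.5], [0, 0, 0]])

```text
time: 6.1
tcp_pos: [434.7, 121.3, 185.0]
ee_rot: [-1.902, -2.499, 0.0]
contact_force: [-1.5, -0.8, -0.7]
finger_gap: 52.8
gripper_force: 30.0
```

```bash
python3 - <<'E'
from h import *
s=robot.sense();print(s['tcp_pos'],s['ee_rot'],s['qpos'],s['contact_force'],s['wrist_torque'],s['finger_gap'])
P=robot.camera_params('wrist');w=robot.snapshot('wrist');cv2.imwrite('pics/5.png',w)
for r in robot.trace('wrist','jar')[:2]:
    m=r['region'];print(np.round(r['extent']),round(r['score'],2),m.sum())
    e=r['extent'];print(ray('wrist',(e[0]+e[2])/2,(e[1]+e[3])/2,60,P))
print(proj('wrist',[415,178,101]),toTool([415,178,140]))
E
```

```text
[434.7307867  121.32402316 185.00670143] [-1.90189467e+00 -2.49873013e+00  4.14813528e-04] [ 9.65664546e-02 -1.56538352e-01  2.02159637e+00  7.86118059e-04
  1.27773597e+00 -1.73266395e-01] [-1.46549084 -0.75832331 -0.67521255] [-0.02695062 -0.13347332  0.04183001] 52.824211032313436
[233.  23. 420. 205.] 0.56 20506
[421.39496836 197.54714651  60.        ]
[[305.25768762 142.84195697]] [62.72938405 -4.45057862 45.15921557]
```

View pics/5.png

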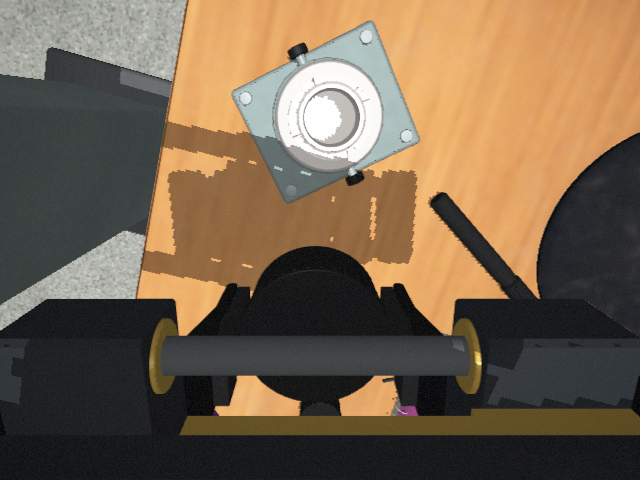

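The jar's neck ring shows at about (330,117), the foot corners at (371,22), (417,141), (288,202) and (233,94), and the lid is held at (315,330). I'll fit circles to the neck and body.

```bash
python3 - <<'E'
from h import *
im=cv2.imread('pics/5.png');P=robot.camera_params('wrist')
print(robot.sense()['tcp_pos'])
g=cv2.cvtColor(im[30:200,230:430],cv2.COLOR_BGR2GRAY);g=cv2.GaussianBlur(cv2.resize(g,None,fx=4,fy=4,interpolation=2),(9,9),2)
for lo,hi in((24,30),(30,42),(46,60)):
    c=cv2.HoughCircles(g,cv2.HOUGH_GRADIENT_ALT,1,4,param1=80,param2=0.3,minRadius=lo*4,maxRadius=hi*4)
    if c is None: continue
    for x,y,r in c.reshape(-1,c.shape[-1])[:4,:3]:
        u,v=230+x/4,30+y/4
        for z in(101,70): print(round(u,1),round(v,1),round(r/4,1),z,np.round(ray('wrist',u,v,z,P),1),'rad',round(np.linalg.norm(ray('wrist',u+r/4,v,z,P)-ray('wrist',u,v,z,P)),1))
q=[(371,22),(417,141),(288,202),(233,94)]
w=[ray('wrist',u,v,10,P) for u,v in q];print('plate',np.mean(w,0),np.linalg.norm(w[0]-w[1]),np.linalg.norm(w[1]-w[2]))
# held lid top centre check
print(proj('wrist',robot.sense()['tcp_pos']+np.array([0,0,5])))
cv2.imwrite('pics/6.png',cv2.resize(im[30:200,230:430],(800,680))[:600])
E
```

```text
[435.72956969 118.64836738 185.18635491]
328.8 124.2 27.9 101 [424.2 190.1 101. ] rad 14.2
328.8 124.2 27.9 70 [425.3 189.7  70. ] rad 16.1
339.0 121.5 27.4 101 [428.8 192.8 101. ] rad 13.9
339.0 121.5 27.4 70 [430.6 192.7  70. ] rad 15.9
330.0 118.0 26.0 101 [424.  193.2 101. ] rad 13.2
330.0 118.0 26.0 70 [425.  193.2  70. ] rad 15.0
326.0 113.5 28.1 101 [421.4 194.8 101. ] rad 14.2
326.0 113.5 28.1 70 [422.1 195.   70. ] rad 16.2
329.5 117.0 34.8 101 [423.6 193.6 101. ] rad 17.7
329.5 117.0 34.8 70 [424.6 193.7  70. ] rad 20.1
333.2 117.8 34.9 101 [425.5 193.8 101. ] rad 17.7
333.2 117.8 34.9 70 [426.8 193.9  70. ] rad 20.2
344.8 121.8 38.8 101 [431.7 193.4 101. ] rad 19.8
344.8 121.8 38.8 70 [433.8 193.5  70. ] rad 22.5
339.8 129.5 38.8 101 [430.3 189.1 101. ] rad 19.9
339.8 129.5 38.8 70 [432.3 188.5  70. ] rad 22.6
329.0 115.0 55.0 101 [423.1 194.5 101. ] rad 27.9
329.0 115.0 55.0 70 [424.  194.7  70. ] rad 31.7
308.5 109.2 54.4 101 [412.3 194.5 101. ] rad 27.5
308.5 109.2 54.4 70 [411.8 194.7  70. ] rad 31.2
318.0 101.0 50.5 101 [415.9 199.6 101. ] rad 25.4
318.0 101.0 50.5 70 [415.9 200.4  70. ] rad 28.9
326.0 105.2 49.3 101 [420.3 198.6 101. ] rad 24.8
326.0 105.2 49.3 70 [420.9 199.4  70. ] rad 28.2
plate [424.80189829 193.04114301  10.        ] 85.93388359598734 104.04068748075167
[[313.24546458 338.24602055]]
```

View pics/6.png

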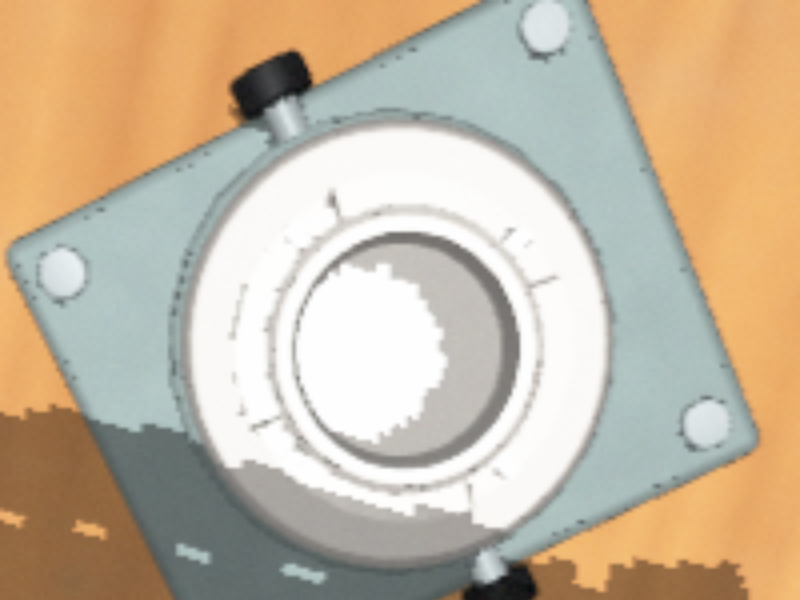

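The neck outline is at about (329.5,117) with radius 35 px. The arm was still settling when that picture was taken, so I'll repeat the fit from rest.

```bash
python3 - <<'E'
from h import *
print(robot.sense()['tcp_pos'],robot.sense()['qvel'])
P=robot.camera_params('wrist');im=robot.snapshot('wrist');cv2.imwrite('pics/7.png',im)
print(robot.sense()['tcp_pos'])
r=robot.find_in('wrist','jar');e=r[0]['extent'] if r else [233,23,420,205];print(np.round(e))
x0,y0=int(e[0])-5,max(0,int(e[1])-5)
g=cv2.cvtColor(im[y0:y0+190,x0:x0+200],cv2.COLOR_BGR2GRAY);g=cv2.GaussianBlur(cv2.resize(g,None,fx=4,fy=4,interpolation=2),(9,9),2)
for lo,hi,z in((25,30,101),(32,37,98),(51,58,66)):
    c=cv2.HoughCircles(g,cv2.HOUGH_GRADIENT_ALT,1,4,param1=80,param2=0.3,minRadius=lo*4,maxRadius=hi*4)
    if c is None: continue
    for x,y,r in c.reshape(-1,c.shape[-1])[:3,:3]:
        u,v=x0+x/4,y0+y/4
        print(round(u,1),round(v,1),round(r/4,1),z,np.round(ray('wrist',u,v,z,P),1),'rad',round(np.linalg.norm(ray('wrist',u+r/4,v,z,P)-ray('wrist',u,v,z,P)),1))
# plate: bluish-grey hull
hsv=cv2.cvtColor(im,cv2.COLOR_BGR2HSV)
s=robot.sense();print(s['tcp_pos'],s['ee_rot'],proj('top',[424,194,101]),proj('side',[424,194,101]))
t=cv2.imread('pics/top.png');cv2.imwrite('pics/8.png',cv2.resize(t[270:345,210:290],(800,600),interpolation=cv2.INTER_CUBIC))
E
```

```text
[435.72956969 118.64836738 185.18635491] [-0.03807697  0.00157618 -0.00320225 -0.00371022 -0.00036259  0.00062573]
[435.98642944 117.99790828 185.2664988 ]
[232.  15. 421. 202.]
329.8 111.0 28.1 101 [422.9 196.5 101. ] rad 14.2
328.8 119.0 27.7 101 [423.5 192.6 101. ] rad 14.1
323.8 112.2 27.9 101 [420.1 195.1 101. ] rad 14.1
330.2 110.2 34.2 98 [423.1 196.9  98. ] rad 17.5
331.8 118.2 34.5 98 [425.  193.3  98. ] rad 17.8
323.5 107.5 34.6 98 [419.4 197.3  98. ] rad 17.7
328.5 109.2 54.5 66 [423.  197.7  66. ] rad 31.8
354.2 107.2 54.4 66 [437.2 202.8  66. ] rad 31.7
314.2 94.2 54.4 66 [412.8 203.6  66. ] rad 31.4
[436.13213631 117.59918517 185.30583242] [ 1.91201328e+00  2.49272339e+00 -8.92491077e-04] [[242.51722226 302.06631266]] [[219.92567762 198.61850496]]
```

View pics/8.png

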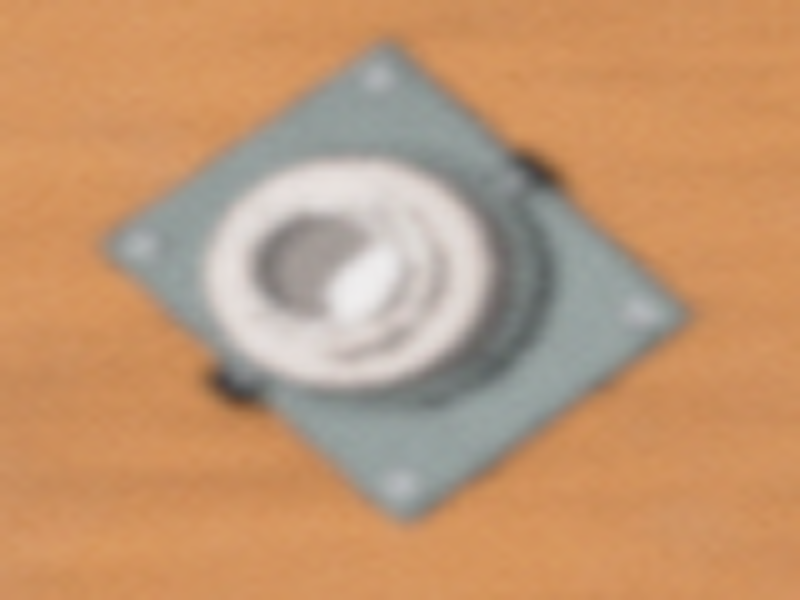

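The top view puts the mouth at about (242.5,303.5), within about 3 mm of the wrist estimate (423,197). I'll use the held lid in the wrist picture to find the camera's bias along the closing axis.

```bash
python3 - <<'E'
from h import *
from scipy.optimize import least_squares
s=robot.sense();T=np.array(s['tcp_pos']);Rm=R.from_rotvec(s['ee_rot']).as_matrix()
P=robot.camera_params('wrist');im=robot.snapshot('wrist')
print(T,s['qvel'][:2])
K=np.array([[P['fx'],0,P['cx']],[0,P['fy'],P['cy']],[0,0,1]])
th=np.linspace(0,2*np.pi,180)
def hull(q):
    X=[]
    for z in(-26,4.5):
        L=np.c_[q[0]+q[2]*np.cos(th),q[1]+q[2]*np.sin(th),np.full(180,-z)]
        X.append(T+L@Rm.T)
    return cv2.convexHull(cv2.projectPoints(np.concatenate(X),np.array(P['rvec'],float),np.array(P['tvec'],float),K,None)[0].astype(np.float32))
# lid upper edge = dark vs desk
g=cv2.cvtColor(im,cv2.COLOR_BGR2GRAY);c=[]
for u in range(262,374,4):
    col=g[215:300,u].astype(int);k=np.nonzero(col<42)[0]
    k=[i for i in k if (col[i:i+6]<50).all()]
    if k: c.append((float(u),215.+k[0]-.5))
print(c[::5])
f=lambda q:[cv2.pointPolygonTest(hull([q[0],q[1],27]),p,True) for p in c]
o=least_squares(f,[0,0],loss='soft_l1',diff_step=1e-2,x_scale=1.0);print('lid in tool',o.x,np.round(o.fun,1))
x0,y0=228,10
G=cv2.GaussianBlur(cv2.resize(g[y0:y0+195,x0:x0+200],None,fx=4,fy=4,interpolation=2),(9,9),2)
for lo,hi,z in((25,30,101),(32,37,98),(51,58,66)):
    h=cv2.HoughCircles(G,cv2.HOUGH_GRADIENT_ALT,1,4,param1=80,param2=0.3,minRadius=lo*4,maxRadius=hi*4)
    for x,y,r in h.reshape(-1,h.shape[-1])[:1,:3]:
        w=ray('wrist',x0+x/4,y0+y/4,z,P);print(z,np.round(w,1),'tool',np.round(Rm.T@(w-T),1))
E
```

```text
[436.13213631 117.59918517 185.30583242] [-0.01555801 -0.00128474]
[(262.0, np.float64(273.5)), (282.0, np.float64(254.5)), (302.0, np.float64(247.5)), (322.0, np.float64(246.5)), (342.0, np.float64(251.5)), (362.0, np.float64(266.5))]
lid in tool [0. 0.] [4.6 5.  4.7 4.5 5.3 4.9 5.  4.8 5.3 4.4 5.3 4.9 5.2 4.3 4.1 4.7 4.  4.1
 3.9 3.4 3.6 3.4 2.9 2.9 3.1 2.8 2.5 1.8]
101 [422.6 195.7 101. ] tool [79.   7.2 84.3]
98 [423.2 196.3  98. ] tool [79.4  7.9 87.3]
66 [422.7 197.9  66. ] tool [ 81.1   7.9 119.3]
```

```bash
python3 - <<'E'
from h import *
from scipy.optimize import least_squares
s=robot.sense();T=np.array(s['tcp_pos']);Rm=R.from_rotvec(s['ee_rot']).as_matrix()
P=robot.camera_params('wrist');print(T)
K=np.array([[P['fx'],0,P['cx']],[0,P['fy'],P['cy']],[0,0,1]])
th=np.linspace(0,2*np.pi,180)
def hull(q):
    X=[T+np.c_[q[0]-10+27*np.cos(th),q[1]-10+27*np.sin(th),np.full(180,-z)]@Rm.T for z in(-26,4.5)]
    return cv2.convexHull(cv2.projectPoints(np.concatenate(X),np.array(P['rvec'],float),np.array(P['tvec'],float),K,None)[0].astype(np.float32))
g=cv2.cvtColor(robot.snapshot('wrist'),cv2.COLOR_BGR2GRAY);c=[]
for u in range(262,374,4):
    col=g[215:300,u].astype(int);k=[i for i in np.nonzero(col<42)[0] if (col[i:i+6]<50).all()]
    if k: c.append((float(u),215.+k[0]-.5))
f=lambda q:[cv2.pointPolygonTest(hull(q),p,True) for p in c]
o=least_squares(f,[10.,10.],loss='soft_l1',diff_step=1e-2);print('lid in tool',o.x-10,np.round(o.fun,1))
print(s['qpos'])
E
```

```text
[436.24733543 117.41657677 185.38945611]
lid in tool [-2.02226481  0.54543732] [ 0.8  1.   0.4 -0.1 -0.2  0.1  0.2 -0.1  0.3 -0.5  0.4 -0.  -0.6 -0.5
 -0.5  0.2 -0.4 -0.2 -0.2 -0.5 -0.1 -0.1 -0.3 -0.   0.6  0.7  0.8  0.8]
[ 8.82948353e-02 -1.56464843e-01  2.02077963e+00 -3.52349869e-04
  1.27751010e+00 -1.73259896e-01]
```

Call:
send_rows(fingers=[0, 0, 0, 0, 0, 0, 0, 0], translation=[[0.027, 0.0024, 0], [0.027, 0.0024, 0.02], [0.0265, 0.0024, 0.025], [0, 0, 0], [0, 0, 0], [0, 0, 0], [0, 0, 0], [0, 0, 0]], rot=[[0, 0, 0], [0, 0, 0], [0, 0, 0], [0, 0, 0], [0, 0, 0], [0, 0, 0], [0, 0, 0], [0, 0, 0]])

```text
time: 7.4
tcp_pos: [422.3, 197.9, 141.0]
ee_rot: [1.91, 2.493, 0.001]
contact_force: [-0.2, -0.5, -0.4]
finger_gap: 52.7
gripper_force: 30.0
```

```bash
python3 - <<'E'
from h import *
Rm=R.from_rotvec([1.91201328e+00,2.49272339e+00,-8.92491077e-04]).as_matrix()
G=np.array([436.13213631,117.59918517,185.3])+Rm@np.array([80.5,7.2,45]);print('target',G,toTool(G))
s=robot.sense();print(s['time'],s['tcp_pos'],s['ee_rot'],s['contact_force'],s['wrist_torque'])
im=robot.snapshot('side');u,v=proj('side',[G[0],G[1],101])[0];u,v=int(u),int(v)
im2=robot.snapshot('wrist')
a=im[v-75:v+75,u-100:u+100];cv2.imwrite('pics/9.png',np.hstack([cv2.resize(a,(400,300),interpolation=2),cv2.resize(im2,(400,300))]))
E
```

```text
target [422.20811289 197.19375344 140.26760861] [-0.63498704 -0.31000684  0.73800639]
7.4 [422.34156526 197.88737306 141.00588261] [1.91032314e+00 2.49336844e+00 1.08737368e-03] [-0.1597384  -0.46591873 -0.43568698] [-0.0088623  -0.13617046 -0.00015776]
```

View pics/9.png

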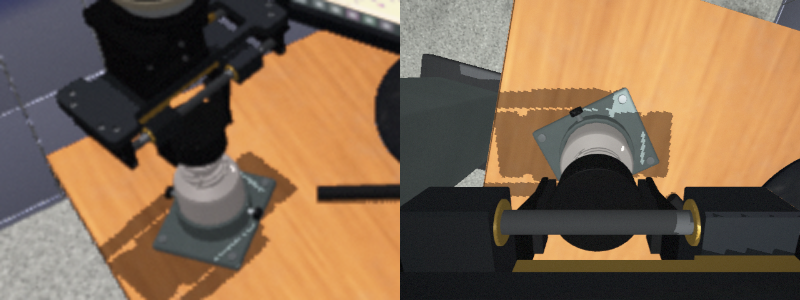

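The lid looks centred over the neck. I'm descending slowly and watching the force.

Call:
send_rows(fingers=[0, 0, 0, 0, 0, 0, 0], translation=[[-0.0005, 0, 0.005], [0, 0, 0.005], [0, 0, 0.004], [0, 0, 0.003], [0, 0, 0.003], [0, 0, 0], [0, 0, 0]], rot=[[0, 0, 0], [0, 0, 0], [0, 0, 0], [0, 0, 0], [0, 0, 0], [0, 0, 0], [0, 0, 0]])

```text
time: 8.38
tcp_pos: [422.2, 197.7, 120.7]
ee_rot: [1.91, 2.494, 0.0]
contact_force: [0.8, -0.0, -0.4]
finger_gap: 53.5
gripper_force: 30.0
```

Call:
send_rows(fingers=[0, 0, 0], translation=[[0, 0, 0.0015], [0, 0, 0.001], [0, 0, 0]], rot=[[0, 0, 0], [0, 0, 0], [0, 0, 0]])

```text
time: 8.75
tcp_pos: [422.0, 197.6, 118.0]
ee_rot: [-1.91, -2.494, 0.0]
contact_force: [0.3, 0.2, -0.8]
finger_gap: 52.8
gripper_force: 30.0
```

Call:
send_rows(fingers=[0, 0, 0], translation=[[0, 0, 0.001], [0, 0, 0.001], [0, 0, 0]], rot=[[0, 0, 0], [0, 0, 0], [0, 0, 0]])

```text
time: 9.12
tcp_pos: [422.0, 197.6, 115.9]
ee_rot: [-1.91, -2.494, 0.0]
contact_force: [-0.8, -0.3, 0.3]
finger_gap: 52.7
gripper_force: 30.0
```

Call:
send_rows(fingers=[0, 0, 0], translation=[[0, 0, 0.001], [0, 0, 0.001], [0, 0, 0]], rot=[[0, 0, 0], [0, 0, 0], [0, 0, 0]])

```text
time: 9.5
tcp_pos: [422.2, 197.5, 114.0]
ee_rot: [1.91, 2.494, -0.0]
contact_force: [-0.2, -1.1, -1.4]
finger_gap: 53.2
gripper_force: 30.0
```

Call:
send_rows(fingers=[0, 0, 0], translation=[[0, 0, 0.001], [0, 0, 0], [0, 0, 0]], rot=[[0, 0, 0], [0, 0, 0], [0, 0, 0]])

```text
time: 9.88
tcp_pos: [422.1, 197.6, 113.0]
ee_rot: [1.91, 2.494, -0.0]
contact_force: [1.1, -1.3, -0.7]
finger_gap: 53.3
gripper_force: 30.0
```

Call:
send_rows(fingers=[0, 0, 0], translation=[[0, 0, 0.001], [0, 0, 0], [0, 0, 0]], rot=[[0, 0, 0], [0, 0, 0], [0, 0, 0]])

```text
time: 10.25
tcp_pos: [422.1, 197.6, 112.1]
ee_rot: [1.91, 2.494, 0.0]
contact_force: [1.5, -2.2, 0.1]
finger_gap: 53.0
gripper_force: 30.0
```

Call:
send_rows(fingers=[0, 0, 0], translation=[[0, 0, 0.001], [0, 0, 0], [0, 0, 0]], rot=[[0, 0, 0], [0, 0, 0], [0, 0, 0]])

```text
time: 10.62
tcp_pos: [422.2, 197.7, 111.7]
ee_rot: [1.91, 2.494, 0.0]
contact_force: [-2.2, -1.8, 5.3]
finger_gap: 53.2
gripper_force: 30.0
```

Call:
send_rows(fingers=[0, 0, 0], translation=[[0, 0, 0], [0, 0, 0], [0, 0, 0]], rot=[[0, 0, -3], [0, 0, -3], [0, 0, 0]])

```text
time: 11.0
tcp_pos: [421.8, 198.4, 111.6]
ee_rot: [-1.777, -2.589, -0.001]
contact_force: [-3.2, 1.0, 7.2]
finger_gap: 52.8
gripper_force: 30.0
```

```bash
cat >st.py <<'E'
from h import *
s=robot.sense();x=R.from_rotvec(s['ee_rot']).as_matrix()[:,0]
print(round(s['time'],2),np.round(s['tcp_pos'],2),'F',np.round(s['contact_force'],1),'M',np.round(s['wrist_torque'],2),'yaw',round(np.degrees(np.arctan2(x[1],x[0])),2),'q6',round(s['qpos'][5],3),s['finger_gap'])
E
python3 st.py
```

```text
11.0 [421.77 198.35 111.64] F [-3.2  1.   7.2] M [ 0.1   0.51 -0.69] yaw 111.06 q6 -0.1 52.83036848388177
```

Backward is blocked (M = -0.69 Nm) at drop height, so the lid most likely went straight into the starts. I'll ease forward and check.

Call:
send_rows(fingers=[0, 0, 0, 0], translation=[[0, 0, 0], [0, 0, 0.0002], [0, 0, 0.0002], [0, 0, 0]], rot=[[0, 0, 4], [0, 0, 4], [0, 0, 4], [0, 0, 0]])

```text
time: 11.5
tcp_pos: [422.2, 198.1, 110.9]
ee_rot: [-2.037, -2.391, -0.001]
contact_force: [-0.9, 0.1, 2.2]
finger_gap: 52.8
gripper_force: 30.0
```

```bash
python3 st.py
```

```text
11.5 [422.23 198.09 110.92] F [-0.9  0.1  2.2] M [ 0.05 -0.05 -0.05] yaw 99.15 q6 0.109 52.84180371290484
```

Height is falling to 84.8 mm with no moment, so it's threading. Continuing.

Call:
send_rows(fingers=[0, 0, 0, 0, 0, 0, 0], translation=[[0, 0, 0.0003], [0, 0, 0.0003], [0, 0, 0.0003], [0, 0, 0.0003], [0, 0, 0.0003], [0, 0, 0.0003], [0, 0, 0]], rot=[[0, 0, 4], [0, 0, 4], [0, 0, 4], [0, 0, 4], [0, 0, 4], [0, 0, 4], [0, 0, 0]])

```text
time: 12.38
tcp_pos: [422.3, 197.9, 109.0]
ee_rot: [-2.489, -1.917, -0.001]
contact_force: [-0.3, -0.2, 1.8]
finger_gap: 52.6
gripper_force: 30.0
```

```bash
python3 st.py
```

```text
12.38 [422.26 197.94 109.  ] F [-0.3 -0.2  1.8] M [ 0.08 -0.14 -0.06] yaw 75.22 q6 0.526 52.57134096602239
```

Call:
send_rows(fingers=[0, 0, 0, 0, 0, 0], translation=[[0, 0, 0.0004], [0, 0, 0.0003], [0, 0, 0.0003], [0, 0, 0.0003], [0, 0, 0.0003], [0, 0, 0]], rot=[[0, 0, 4], [0, 0, 4], [0, 0, 4], [0, 0, 4], [0, 0, 4], [0, 0, 0]])

```text
time: 13.12
tcp_pos: [422.4, 197.8, 107.4]
ee_rot: [2.783, 1.457, 0.001]
contact_force: [1.6, 0.2, 0.5]
finger_gap: 53.0
gripper_force: 30.0
```

```bash
python3 st.py
```

```text
13.12 [422.45 197.82 107.36] F [1.6 0.2 0.5] M [ 0.06 -0.35 -0.04] yaw 55.26 q6 0.875 53.04228165744227
```

Call:
send_rows(fingers=[0, 0, 0, 0, 0], translation=[[0, 0, 0.0002], [0, 0, 0.0001], [0, 0, 0], [0, 0, 0], [0, 0, 0]], rot=[[0, 0, 4], [0, 0, 4], [0, 0, 3], [0, 0, 0], [0, 0, 0]])

```text
time: 13.75
tcp_pos: [422.5, 197.6, 107.1]
ee_rot: [2.91, 1.183, 0.001]
contact_force: [3.7, -0.3, -1.7]
finger_gap: 53.2
gripper_force: 30.0
```

```bash
python3 st.py
```

```text
13.75 [422.5  197.64 107.08] F [ 3.7 -0.3 -1.7] M [ 0.   -0.71  0.03] yaw 44.25 q6 1.067 53.19439639477218
```

Call:
send_rows(fingers=[0, 0, 0, 0], translation=[[0.0003, 0.0003, 0], [0, 0, 0], [0, 0, 0], [0, 0, 0]], rot=[[0, 0, 3], [0, 0, 3], [0, 0, 0], [0, 0, 0]])

```text
time: 14.25
tcp_pos: [422.7, 197.6, 107.0]
ee_rot: [2.968, 1.028, 0.001]
contact_force: [2.5, -0.1, -1.2]
finger_gap: 53.4
gripper_force: 30.0
```

```bash
python3 st.py
```

```text
14.25 [422.7  197.61 107.02] F [ 2.5 -0.1 -1.2] M [-0.13 -0.55  0.01] yaw 38.21 q6 1.172 53.36349308601614
```

Call:
send_rows(fingers=[0, 0, 0, 0], translation=[[0.0002, 0.0002, 0], [0, 0, 0], [0, 0, 0], [0, 0, 0]], rot=[[0, 0, 2.5], [0, 0, 2.5], [0, 0, 0], [0, 0, 0]])

```text
time: 14.75
tcp_pos: [422.8, 197.6, 106.9]
ee_rot: [3.011, 0.897, 0.0]
contact_force: [3.9, -0.0, -0.8]
finger_gap: 52.8
gripper_force: 30.0
```

```bash
python3 st.py
```

```text
14.75 [422.81 197.61 106.92] F [ 3.9 -0.  -0.8] M [ 0.07 -0.6  -0.02] yaw 33.2 q6 1.259 52.83935748608581
```

Call:
send_rows(fingers=[0, 0, 0], translation=[[0.0002, 0.0001, 0], [0, 0, 0], [0, 0, 0]], rot=[[0, 0, 1.5], [0, 0, 1.5], [0, 0, 0]])

```text
time: 15.12
tcp_pos: [423.0, 197.7, 106.8]
ee_rot: [-3.034, -0.816, 0.0]
contact_force: [3.3, 0.2, -1.6]
finger_gap: 52.8
gripper_force: 30.0
```

```bash
python3 st.py
```

```text
15.12 [422.96 197.65 106.85] F [ 3.3  0.2 -1.6] M [ 0.15 -0.62  0.06] yaw 30.1 q6 1.313 52.83569675055169
```

Call:
send_rows(fingers=[0, 0, 0], translation=[[0.0003, 0.0001, 0], [0, 0, 0], [0, 0, 0]], rot=[[0, 0, 1.5], [0, 0, 1.5], [0, 0, 0]])

```text
time: 15.5
tcp_pos: [423.3, 197.5, 106.8]
ee_rot: [3.054, 0.736, -0.0]
contact_force: [4.9, 0.7, -3.9]
finger_gap: 53.3
gripper_force: 30.0
```

```bash
python3 st.py
```

```text
15.5 [423.34 197.54 106.79] F [ 4.9  0.7 -3.9] M [ 0.14 -0.78  0.06] yaw 27.09 q6 1.366 53.264474268534386
```

Call:
send_rows(fingers=[0, 0, 0], translation=[[-0.0005, -0.0002, 0.0002], [0, 0, 0], [0, 0, 0]], rot=[[0, 0, 1], [0, 0, 1], [0, 0, 0]])

```text
time: 15.88
tcp_pos: [423.6, 197.4, 106.8]
ee_rot: [3.066, 0.683, 0.003]
contact_force: [6.9, -0.8, -4.9]
finger_gap: 52.8
gripper_force: 30.0
```

```bash
python3 st.py
```

```text
15.88 [423.55 197.4  106.82] F [ 6.9 -0.8 -4.9] M [-0.03 -1.13  0.27] yaw 25.12 q6 1.401 52.76270433011024
```

Mz is starting to rise. The sideways force comes from the lid sitting about 1 mm off the TCP, so I'm shifting to relieve it.

Call:
send_rows(fingers=[0, 0, 0], translation=[[0.0009, 0.0003, 0], [0, 0, 0], [0, 0, 0]], rot=[[0, 0, 1], [0, 0, 0], [0, 0, 0]])

```text
time: 16.25
tcp_pos: [424.0, 197.3, 106.7]
ee_rot: [3.071, 0.657, 0.0]
contact_force: [4.9, -1.9, -4.1]
finger_gap: 53.0
gripper_force: 30.0
```

```bash
python3 st.py
```

```text
16.25 [423.98 197.33 106.7 ] F [ 4.9 -1.9 -4.1] M [-0.26 -0.9   0.27] yaw 24.14 q6 1.417 52.97932863850822
```

Call:
send_rows(fingers=[0, 0, 0], translation=[[0.0004, 0.0003, 0], [0, 0, 0], [0, 0, 0]], rot=[[0, 0, 1], [0, 0, 0], [0, 0, 0]])

```text
time: 16.62
tcp_pos: [424.3, 197.2, 106.7]
ee_rot: [3.077, 0.63, -0.0]
contact_force: [4.8, -3.3, -3.9]
finger_gap: 53.0
gripper_force: 30.0
```

```bash
python3 st.py
```

```text
16.62 [424.26 197.22 106.69] F [ 4.8 -3.3 -3.9] M [-0.5  -0.76  0.37] yaw 23.15 q6 1.434 53.0323886006821
```

Call:
send_rows(fingers=[0, 0, 0], translation=[[0, 0, 0], [0, 0, 0], [0, 0, 0]], rot=[[0, 0, 1], [0, 0, 0.5], [0, 0, 0]])

```text
time: 17.0
tcp_pos: [424.4, 197.1, 106.7]
ee_rot: [3.084, 0.591, 0.0]
contact_force: [5.0, -3.3, -3.2]
finger_gap: 53.1
gripper_force: 30.0
```

```bash
python3 st.py
```

```text
17.0 [424.38 197.15 106.68] F [ 5.  -3.3 -3.2] M [-0.46 -0.88  0.9 ] yaw 21.7 q6 1.46 53.09168889492137
```

Mz jumped to 0.9 Nm, which is the end stop: the lid is snug at home height (80.6 mm). Letting go and rising.

Call:
send_rows(fingers=[1, 1, 1, 1, 1, 1, 1, 1, 1], translation=[[0, 0, 0], [0, 0, 0], [0, 0, 0], [0, 0, 0], [0, 0, -0.02], [0, 0, -0.03], [0, 0, -0.04], [0, 0, -0.04], [0, 0, 0]], rot=[[0, 0, 0], [0, 0, 0], [0, 0, 0], [0, 0, 0], [0, 0, 0], [0, 0, 0], [0, 0, 0], [0, 0, 0], [0, 0, 0]])

```text
time: 18.12
tcp_pos: [426.3, 198.4, 240.7]
ee_rot: [-3.085, -0.589, -0.011]
contact_force: [0.3, 0.2, -1.2]
finger_gap: 87.0
gripper_force: 0.0
```

```bash
python3 st.py; python3 - <<'E'
from h import *
a=robot.snapshot('side');b=robot.snapshot('top')
cv2.imwrite('pics/10.png',np.hstack([cv2.resize(a[140:290,130:330],(400,300),interpolation=2),cv2.resize(b[230:350,200:360],(400,300),interpolation=2)]))
p=robot.camera_params('side');print(proj('side',[[423,197,111],[423,197,81]]))
E
```

```text
18.12 [426.32 198.36 240.69] F [ 0.3  0.2 -1.2] M [ 0.07 -0.    0.  ] yaw 21.62 q6 1.461 87.00882883264286
[[217.84717838 194.38289684]
 [220.31141845 204.36286468]]
```

View pics/10.png

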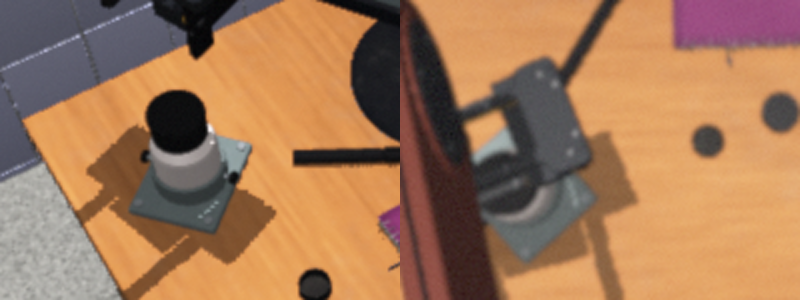

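The side crop shows the lid level and low on the jar at (177,120), with the gripper well clear above it and the neighbouring things still in place.

```bash
python3 -c "
from bench import robot
print(robot.finish_job())"
```

```text
the job is handed in; nothing more can be done
None
```

The lid is screwed onto the jar until the moment rose sharply (0.9 Nm) at home height (about 81 mm); I let go, the gripper is clear, and the job was handed in at about 18 s; no verdict came back.

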